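Put the kiln posts back in their lanes

ROBOT

A 6-joint arm with a two-finger parallel gripper is mounted at the origin on the work surface. World frame = base frame: x ahead of the robot, y to its left, z up, the work surface at z = 0. Lengths are in m, angles in rad, forces in N, time in s.
With the tool pointing down it reaches from about 0.35 to 0.775 m from the base axis. Payload 5.5 kg.
Tool frame: the origin (TCP) lies between the finger pads; the fingertips stand 8 mm ahead of it and the grasp point (between the pads) lies 11 mm behind it; z points along the fingers, y is the line along which they close (so a half turn about z gives the same grasp; the last joint's range is limited). The gripper opens to 85 mm and grips with 20 to 120 N. Pads are 22 mm wide; open, the fingers measure 114 mm over their backs; the gripper's body (76 mm by 85 mm) begins 54 mm behind the grasp point. The pads swing forward as they close: fully open they stand 13 mm farther back than shut.
Start: joints at [1.18, 0.313, 0.046, 1.304, 0, 1.431], TCP at [0.143, 0.557, 0.239] pointing down, gripper open.
Joint ranges: [-2.76, 2.76], [-0.86, 1.69], [-1.03, 1.26], [-2.2, 2.34], [-1.47, 1.5], [-3.14, 3.14]. Speed limits (rad/s): [2.57, 2.57, 3.14, 3.14, 3.14, 3.14].

INTERFACE

Orientations are given as a unit quaternion [w, x, y, z].
In Python, from workcell import env gives the robot as it stands.
- The arm moves only by the tool move_arm, never from a script. Its argument "moves" is one flat list of numbers, 5 for each row, row after row: the shift along the world's x, y, z in m, then the turn about the world's z in rad, then the finger opening in m, from 0 to 0.0854. A call has 1 to 12 rows; each row is the pose to reach, as a shift and turn from the pose commanded when the call began; what a row does not reach only later rows make up. A row lasts 1/12 s, in which the tool goes at most 41.7 mm and 7.16 degrees, less where a joint would pass 70% of its speed; a pose out of reach is approached as far as the arm can. A call with a gripper value outside its range is refused whole. The fingers move at their own pace and stop on an object; "newtons" is the grip in N (left out, the last holds). Time passes only in rows, so rows that repeat a pose let the fingers close. It gives the time, the measured TCP pose, the force, the opening and the grip force at its end, in the units of the state.
- env.get_state(): the state, without advancing time (a new reading comes with each control period).
- env.read_camera(name): name is "scene" or "top"; returns a dict with "pixels" (400x640x3 uint8, red, green, blue), "camera_matrix" (3x3 intrinsics, pixels), "rvec" (rotation vector, rad) and "tvec" (3), from world to camera coordinates, as OpenCV has them. Camera axes: x right, y down, z forward; pixel columns grow to the right and rows downward; lengths in m; the calibration is good to about 2 mm. A picture is of the moment at which its call begins. There is no depth.
- env.hand_in(): hands the job in; it is judged then, once.
The state is a dict: "clock": time; "joint_pos": joint angles; "qvel": joint speeds; "tau": joint torques, N m; "tcp_pos": TCP position; "orientation": TCP orientation; "wrist_force": force on the tool from outside, world axes, zero at the start; "ft_torque": the same for the moment, N m; "finger_gap": finger opening in m; "grip_force": force on a finger pad.
Only numpy, scipy, OpenCV 4.12 (cv2) and the standard library are available. Lean on these libraries where they do the work, as an engineer would, in place of code of your own. Each camera call takes 0.05 s, during which the arm holds its last target. There are 200 camera calls.

TASK

Tidy the kiln-post rack: one of the long posts has been put in the short posts' lane, and one short post is still in the grey tub. Lay both flat in their own lanes, the ones whose label and stored post show the same length; set them down gently rather than letting them drop, since the ceramic chips. Leave everything else where it is.

Things in the scene. Friction and masses are not known exactly. Their poses are not given: they have to be found in the camera images.
- long_stray: hollow square kiln post of pale buff ceramic, 100 mm long, 38 x 38 mm across, 22 mm square hole through its length. Origin at its very centre (19 mm above what it lies on), x along its length. This one lies loosely in the short posts' lane, nearer the robot than the stored short post. About 0.19 kg.
- short_stray: hollow square kiln post of pale buff ceramic, 50 mm long, 38 x 38 mm across, 22 mm square hole through its length. Origin at its very centre (19 mm above what it lies on), x along its length. This one lies on the tub's floor, at any yaw, in its nearer two thirds. About 0.1 kg.
- rack: kiln-post rack: a fixed plywood board 310 mm (x) by 250 mm (y), 12 mm thick, flat on the bench, with three equal wooden lanes side by side along x (80 mm pitch, in varying order), parted by battens. Each lane is an open trough 240 x 48 mm, 14 mm deep, shallower than the posts. Origin at the centre of its underside.
- lane_short: the lane for short (50 mm) posts, fixed on the rack. Its label card, white, lies on the near end block (x = -138 mm) with a black bar 25 mm long across it: the post at half scale. Origin on its underside (12 mm above the bench) at the middle of the clear space: clear x -120 to +120 mm, y -24 to +24 mm; x along the lane; floor at z = 6 mm, batten and end block tops at z = 20 mm.
- lane_medium: the lane for medium (75 mm) posts, fixed on the rack. Its label card, white, lies on the near end block (x = -138 mm) with a black bar 37.5 mm long across it: the post at half scale. Origin on its underside (12 mm above the bench) at the middle of the clear space: clear x -120 to +120 mm, y -24 to +24 mm; x along the lane; floor at z = 6 mm, batten and end block tops at z = 20 mm.
- lane_long: the lane for long (100 mm) posts, fixed on the rack. Its label card, white, lies on the near end block (x = -138 mm) with a black bar 50 mm long across it: the post at half scale. Origin on its underside (12 mm above the bench) at the middle of the clear space: clear x -120 to +120 mm, y -24 to +24 mm; x along the lane; floor at z = 6 mm, batten and end block tops at z = 20 mm.
- short_stored: hollow square kiln post of pale buff ceramic, 50 mm long, 38 x 38 mm across, 22 mm square hole through its length. Origin at its very centre (19 mm above what it lies on), x along its length. Lies at the far (+x) end of lane_short, centre about 88 mm beyond the lane's origin. Stays.
- medium_stored: hollow square kiln post of pale buff ceramic, 75 mm long, 38 x 38 mm across, 22 mm square hole through its length. Origin at its very centre (19 mm above what it lies on), x along its length. Lies at the far (+x) end of lane_medium, centre about 75 mm beyond the lane's origin. Stays.
- long_stored: hollow square kiln post of pale buff ceramic, 100 mm long, 38 x 38 mm across, 22 mm square hole through its length. Origin at its very centre (19 mm above what it lies on), x along its length. Lies at the far (+x) end of lane_long, centre about 62 mm beyond the lane's origin, leaving some 130 mm of lane free in front of it. Stays.
- tub: shallow open tub of grey plastic, 310 mm (x) by 210 mm (y), 60 mm high, walls and floor 4 mm thick. Origin at the centre of its underside, on the bench. Does not move.
- stilt: three-armed cream ceramic kiln stilt, 28 mm from centre to arm end, 22 mm high to its points, lying in the far third of the tub. Origin under its centre. Stays.
- bowl: footed dark green ceramic bowl, 100 mm across the rim, 50 mm high, on the bench between the rack and the tub. Origin under its centre. Stays.
- jar: whitish glaze jar with a paper label and a white cap, 60 mm across, 75 mm high, on the bench between the rack and the tub, nearer the robot than the bowl. Origin under its centre. Stays.
Things that resemble listed ones, but are neither listed nor needed, are in the scene too. Leave any brown look-alike of the short_stray alone. Leave any blue look-alike of the long_stray alone.

How it is judged:
By the outcome, as a careful person would: the job done as asked, in the order asked, and still so for the second after the job is handed in, with the robot touching nothing.
It also fails if it takes over 56 s, if anything falls off the work surface, if the arm or the gripper's body presses on something with over 40 N, if the wrist force passes 120 N, or if a joint passes its speed limit or range.

## Working session

There is one attempt and no reset: what is moved stays moved. The work goes in short steps, Python scripts to look and compute and a tool call to move; the robot and the scene stay as the last step left them, time stands still between calls to the robot, and variables do not carry over. Pictures are saved under pics/ and viewed, at most 10 in all, crops included, and the job is handed in when it is done.

Besides the shell and the picture viewer there is one more tool, called after ">>>" as a command line: name --argument value ..., lists and objects as JSON in quotes. move_arm: Moves the arm, as the interface text tells. Its arguments: {"type":"object","properties":{"moves":{"type":"array"},"newtons":{"type":"number"}},"required":["moves"]}

```bash
mkdir -p pics; cat > h.py <<'E'
import numpy as np, cv2
from workcell import env
def cam(n):
    d=env.read_camera(n); R=cv2.Rodrigues(np.array(d["rvec"],float))[0]
    return d["pixels"],np.array(d["camera_matrix"],float),R,np.array(d["tvec"],float).ravel()
def ray(c,uv,z):
    _,K,R,t=c; uv=np.atleast_2d(uv).astype(float)
    d=np.c_[uv,np.ones(len(uv))]@np.linalg.inv(K).T@R; o=-R.T@t
    return o+d*((z-o[2])/d[:,2])[:,None]
def proj(c,P):
    _,K,R,t=c; q=(np.atleast_2d(P)@R.T+t)@K.T; return q[:,:2]/q[:,2:]
E
python3 - <<'E'
from h import *
for n in("top","scene"):
    c=cam(n); cv2.imwrite(f"pics/{n}0.png",c[0][...,::-1]); np.savez(f"{n}0.npz",p=c[0],K=c[1],R=c[2],t=c[3]); print(n,-c[2].T@c[3], ray(c,[[0,0],[639,0],[639,399],[0,399]],0).round(3).tolist() if n=="top" else "")
E
```

```text
top [0.44101455 0.04057924 0.9941967 ] [[1.049, 0.886, 0.0], [1.021, -0.842, 0.0], [-0.019, -0.76, 0.0], [0.008, 0.84, 0.0]]
scene [1.07630885 0.58634166 0.59740231]
```

View pics/top0.png

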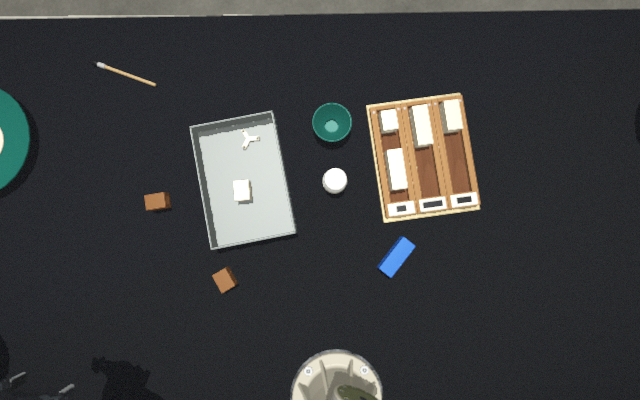

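View pics/scene0.png

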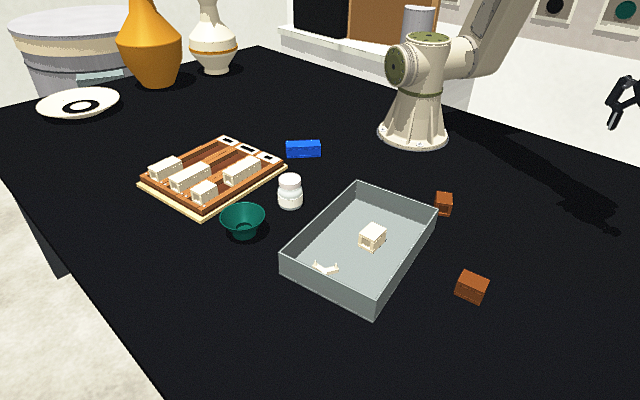

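The top view shows the rack's left lane with the short stored post (389,121), the long stray (397,170) and the smallest bar (402,209). The middle lane has a post at (422,125) and the right lane one at (452,116). The tub holds the short stray at (242,190) and the stilt at (250,139).

Possible confusions:
- **Short stray:** (242,190) is buff and in the tub, so I choose it. The brown blocks at (157,201) and (225,280), short_stored at (389,121) and the stilt at (250,139) are not it.
- **Long stray:** (397,170) is chosen. long_stored at (422,125) and the blue block at (397,257) are not it.

```bash
cat > m.py <<'E'
from h import *
def rects(c,zf,lo=175,show=None):
    p=c[0]; g=cv2.cvtColor(p,cv2.COLOR_RGB2GRAY); out=[]
    m=(p.min(2)>lo).astype(np.uint8)
    for k in cv2.findContours(m,cv2.RETR_EXTERNAL,cv2.CHAIN_APPROX_NONE)[0]:
        (u,v),_,_=r=cv2.minAreaRect(k)
        if cv2.contourArea(k)<60 or not(180<u<500 and 90<v<230): continue
        b=cv2.boxPoints(r); P=ray(c,b,zf(u))[:,:2]; e=[P[1]-P[0],P[2]-P[1]]; L=[np.linalg.norm(x)for x in e]
        d=e[int(np.argmax(L))]; yaw=np.degrees(np.arctan2(d[1],d[0])); yaw=(yaw+90)%180-90
        print("px",(round(u),round(v)),"xy",P.mean(0).round(4),"LxW",(np.array(sorted(L))[::-1]*1e3).round(1),"yaw",yaw.round(1))
        out.append(b)
    return out
if __name__=="__main__":
    c=cam("top")
    B=rects(c,lambda u:.042 if u<300 else .056)
    print(env.get_state()["clock"])
    p=c[0]
    # dark bars on cards
    m=(p.max(2)<90).astype(np.uint8)
    for k in cv2.findContours(m,cv2.RETR_LIST,cv2.CHAIN_APPROX_NONE)[0]:
        (u,v),wh,a=r=cv2.minAreaRect(k)
        if 385<u<480 and 192<v<216 and 5<cv2.contourArea(k)<400: print("bar",round(u),round(v),"mm",(np.sort(np.linalg.norm(np.diff(ray(c,cv2.boxPoints(r),.033)[:3,:2],axis=0),axis=1))*1e3).round(),ray(c,[u,v],.033)[0,:2].round(4))
    # rack outline: rays of board corners seen in the picture
    im=cv2.resize(p[90:250,180:500],None,fx=2.5,fy=2.5,interpolation=cv2.INTER_CUBIC)[...,::-1].copy()
    for b in B: cv2.polylines(im,[((b-[180,90]+.5)*2.5).astype(int)],True,(0,0,255),1)
    cv2.imwrite("pics/crop1.png",im)
E
python3 m.py
```

```text
px (401, 208) xy [ 0.4678 -0.1668] LxW [66.4 31.1] yaw -82.8
px (432, 204) xy [ 0.4772 -0.2443] LxW [66.2 31.2] yaw -82.8
px (464, 199) xy [ 0.4866 -0.3217] LxW [66.4 31.1] yaw -83.4
px (334, 179) xy [ 0.5419 -0.0055] LxW [56.8 54.5] yaw 89.1
px (397, 169) xy [ 0.5656 -0.1601] LxW [101.7  39.4] yaw 6.7
px (399, 196) xy [ 0.4972 -0.1627] LxW [282.3 143. ] yaw 49.8
px (245, 180) xy [0.5462 0.218 ] LxW [307.5 197.3] yaw 10.2
px (389, 119) xy [ 0.6895 -0.145 ] LxW [51.2 39.1] yaw 7.5
px (424, 124) xy [ 0.6759 -0.2306] LxW [101.1  46.2] yaw 6.4
px (453, 114) xy [ 0.7    -0.3044] LxW [76.2 41.6] yaw 2.6
0.15
bar 432 204 mm [11. 44.] [ 0.4776 -0.2515]
bar 464 199 mm [12. 32.] [ 0.4877 -0.3312]
```

View pics/crop1.png

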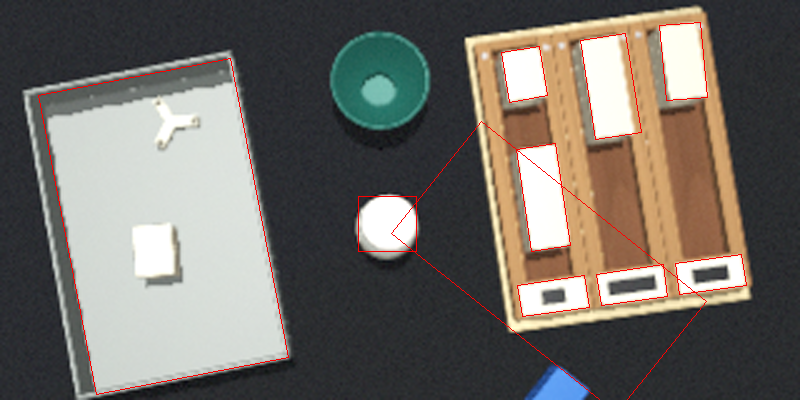

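The crop confirms the lanes: left has the short bar (~25 mm) and short post, middle has the longest bar and long post, and right is medium. Both chosen strays match their descriptions. Next I'll measure the short stray and the tool heading.

```bash
python3 - <<'E'
from h import *
from scipy.spatial.transform import Rotation as Ro
c=cam("top"); p=c[0]; print(p[188,240],p[210,250],p[197,247])
for lo in(215,225,235):
    m=(p[...,0]>lo).astype(np.uint8)
    for k in cv2.findContours(m,cv2.RETR_EXTERNAL,cv2.CHAIN_APPROX_NONE)[0]:
        (u,v),_,_=r=cv2.minAreaRect(k)
        if 225<u<260 and 165<v<215 and len(k)>8:
            P=ray(c,cv2.boxPoints(r),.042)[:,:2];e=np.diff(P[:3],axis=0);print(lo,u,v,P.mean(0).round(4),np.linalg.norm(e,axis=1).round(4),np.degrees(np.arctan2(e[:,1],e[:,0])).round(1))
s=env.get_state();q=s["orientation"];print(s["tcp_pos"],s["finger_gap"],s["wrist_force"]);print(Ro.from_quat(np.roll(q,-1)).as_matrix().round(3))
E
```

```text
[255 255 255] [215 220 215] [255 255 255]
215 256.2684631347656 177.9791717529297 [0.5504 0.1896] [0.1322 0.2565] [ -79.2 -169.1]
225 240.968994140625 189.62759399414062 [0.5206 0.2277] [0.0394 0.0514] [ -86.1 -175.4]
235 240.72413635253906 189.68966674804688 [0.5204 0.2283] [0.0373 0.0512] [ -86.1 -175.4]
[0.14262856 0.55675987 0.23873864] 0.08553788025728058 [-0.39611188 -0.70825914 -0.60470694]
[[-0.969  0.248 -0.   ]
 [ 0.248  0.969 -0.001]
 [ 0.    -0.001 -1.   ]]
```

>>> move_arm --moves '[0.423,-0.717,-0.08,0.371,0.06,0.423,-0.717,-0.08,0.371,0.06,0.423,-0.717,-0.08,0.371,0.06,0.423,-0.717,-0.08,0.371,0.06,0.423,-0.717,-0.08,0.371,0.06,0.423,-0.717,-0.08,0.371,0.06,0.423,-0.717,-0.08,0.371,0.06,0.423,-0.717,-0.08,0.371,0.06,0.423,-0.717,-0.08,0.371,0.06,0.423,-0.717,-0.08,0.371,0.06,0.423,-0.717,-0.08,0.371,0.06,0.423,-0.717,-0.08,0.371,0.06]' --newtons 40

```text
clock: 1.2
tcp_pos: [0.3934, 0.1312, 0.1921]
orientation: [0.0, -0.06, 0.998, 0.0]
wrist_force: [0.6, 0.6, -0.5]
finger_gap: 0.0601
grip_force: 0.0
```

>>> move_arm --moves '[0.172,-0.291,-0.072,0,0.06,0.172,-0.291,-0.072,0,0.06,0.172,-0.291,-0.072,0,0.06,0.172,-0.291,-0.072,0,0.06,0.172,-0.291,-0.072,0,0.06,0.172,-0.291,-0.072,0,0.06,0.172,-0.291,-0.072,0,0.06,0.172,-0.291,-0.072,0,0.06,0.172,-0.291,-0.072,0,0.06,0.172,-0.291,-0.072,0,0.06,0.172,-0.291,-0.072,0,0.06,0.172,-0.291,-0.072,0,0.06]'

```text
clock: 2.2
tcp_pos: [0.564, -0.1566, 0.12]
orientation: [-0.001, -0.06, 0.998, 0.001]
wrist_force: [0.7, 0.2, -0.7]
finger_gap: 0.0597
grip_force: 0.0
```

```bash
python3 - <<'E'
from h import *
s=env.get_state();print(s["tcp_pos"],s["finger_gap"])
c=cam("scene"); p=c[0]
print(proj(c,[[.5656,-.1601,.056]]))
a=cv2.resize(p[100:260,130:330],None,fx=3.5,fy=3.5,interpolation=cv2.INTER_CUBIC)
cv2.imwrite("pics/s1.png",a[...,::-1])
E
```

```text
[ 0.56400967 -0.15662569  0.11998981] 0.0596502650580689
[[240.8355537  164.08203465]]
```

View pics/s1.png

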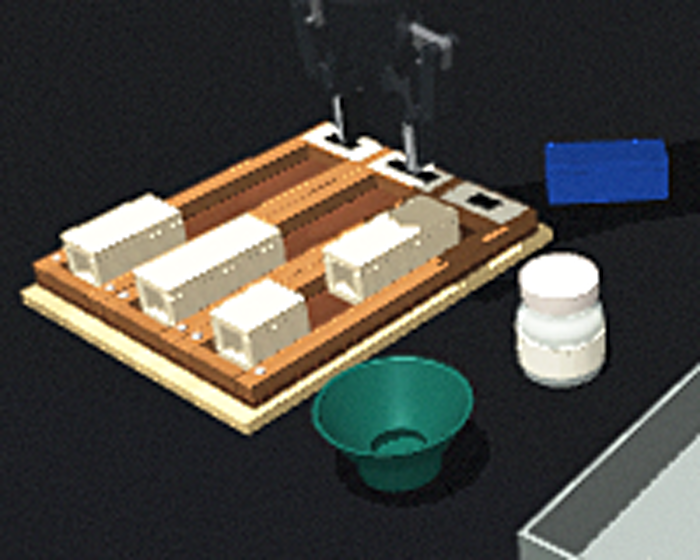

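```bash
python3 - <<'E'
from h import *
s=env.get_state();P=s["tcp_pos"];print(s["clock"],P,s["qvel"])
c=cam("scene")
for z in(.10,.105,.11,.115,.12): print(z,proj(c,[[P[0],P[1],z]]).round(1))
E
```

```text
2.25 [ 0.56415345 -0.15634537  0.12031788] [ 0.0075515  -0.00940844  0.00097666 -0.00542731 -0.00275225 -0.00113901]
0.1 [[240.6 149.4]]
0.105 [[240.4 147.6]]
0.11 [[240.2 145.9]]
0.115 [[240.  144.1]]
0.12 [[239.8 142.3]]
```

>>> move_arm --moves '[0.0015,-0.0037,-0.035,0,0.06,0.0015,-0.0037,-0.06,0,0.06,0.0015,-0.0037,-0.07,0,0.06,0.0015,-0.0037,-0.076,0,0.06,0.0015,-0.0037,-0.076,0,0.06]'

```text
clock: 2.72
tcp_pos: [0.5657, -0.1604, 0.0436]
orientation: [-0.001, -0.061, 0.998, 0.0]
wrist_force: [-0.2, -0.3, -0.2]
finger_gap: 0.0599
grip_force: 0.0
```

>>> move_arm --moves '[0,0,0,0,0.045,0,0,0,0,0.039,0,0,0,0,0.034,0,0,0,0,0.03,0,0,0,0,0.03,0,0,0,0,0.03]' --newtons 40

```text
clock: 3.22
tcp_pos: [0.5677, -0.1618, 0.046]
orientation: [0.002, -0.06, 0.998, -0.0]
wrist_force: [-0.2, 2.0, 6.6]
finger_gap: 0.0373
grip_force: 42.5
```

>>> move_arm --moves '[0,0,0.008,0,0.03,0,0,0.025,0,0.03,0,0,0.055,0,0.03,0,0,0.06,0,0.03,0,0,0.06,0,0.03]'

```text
clock: 3.63
tcp_pos: [0.5684, -0.1625, 0.1069]
orientation: [0.002, -0.06, 0.998, -0.001]
wrist_force: [-0.4, 0.2, -2.5]
finger_gap: 0.0371
grip_force: 41.7
```

```bash
python3 - <<'E'
from h import *
s=env.get_state();print(s["clock"],s["tcp_pos"],s["wrist_force"],s["finger_gap"])
c=cam("scene"); p=c[0]
a=cv2.resize(p[80:240,130:330],None,fx=3,fy=3,interpolation=cv2.INTER_CUBIC)
cv2.imwrite("pics/s2.png",a[...,::-1])
E
```

```text
3.6333 [ 0.56838006 -0.16253698  0.10693709] [-0.35571147  0.22459023 -2.52812583] 0.03711814647847855
```

View pics/s2.png

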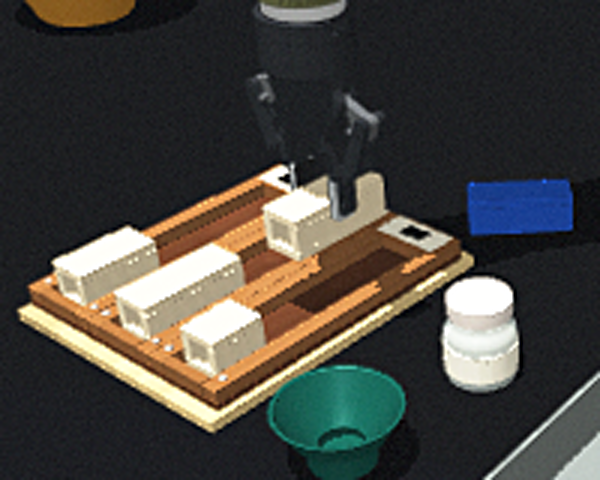

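The long post is held level, with its end at crop (298,230), and nothing else has moved. Next I'll carry it over the middle lane.

>>> move_arm --moves '[-0.002,-0.035,0,0,0.03,-0.0054,-0.07,0,0,0.03,-0.0054,-0.0795,0,0,0.03,-0.0054,-0.0795,-0.015,0,0.03,-0.0054,-0.0795,-0.028,0,0.03,-0.0054,-0.0795,-0.028,0,0.03,-0.0054,-0.0795,-0.028,0,0.03]'

```text
clock: 4.27
tcp_pos: [0.5594, -0.2402, 0.0739]
orientation: [-0.002, -0.06, 0.998, 0.001]
wrist_force: [0.3, -0.4, -0.9]
finger_gap: 0.0372
grip_force: 41.5
```

```bash
python3 - <<'E'
from h import *
s=env.get_state();print(s["clock"],s["tcp_pos"],s["wrist_force"],s["finger_gap"])
c=cam("top"); p=c[0]
a=cv2.resize(p[90:225,360:485],None,fx=4.4,fy=4.4,interpolation=cv2.INTER_CUBIC)
cv2.imwrite("pics/t2.png",a[...,::-1])
E
```

```text
4.2667 [ 0.55938656 -0.24018653  0.07394903] [ 0.2509777  -0.44202053 -0.92652209] 0.037197926827420236
```

View pics/t2.png

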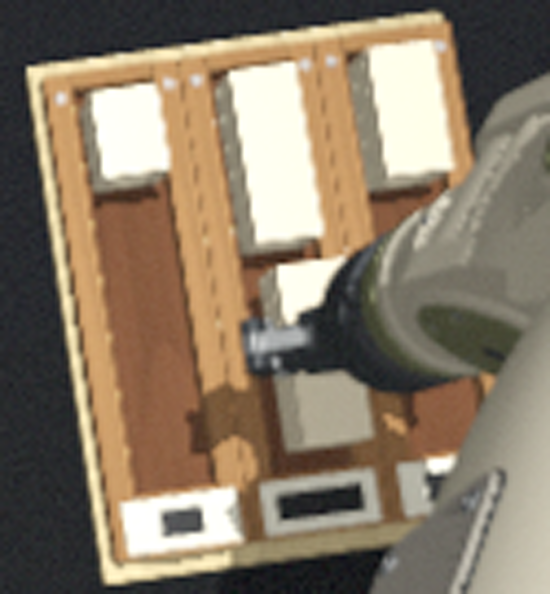

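```bash
python3 - <<'E'
from h import *
c=cam("top"); q=np.array([[287,451],[372,441],[263,268]])/4.4+[360,90]-.5
P=ray(c,q,.084)[:,:2]; d=np.radians(6.86); R=np.array([[np.cos(d),np.sin(d)],[-np.sin(d),np.cos(d)]])
print(((P-[.6146,-.2349])@R.T).round(4)); s=env.get_state(); print((R@(np.array(s["tcp_pos"][:2])-[.6146,-.2349])).round(4),s["tcp_pos"])
E
```

```text
[[-0.1077  0.0293]
 [-0.1086 -0.0172]
 [-0.0069  0.0266]]
[-0.054   0.0006] [ 0.56091737 -0.24076616  0.07587755]
```

The view shows the post over the middle lane, parallel to it, with its near end at about (435,191). It is within 2 mm of the lane centre. Lowering it now.

>>> move_arm --moves '[0.002,-0.001,-0.012,0,0.03,0.002,-0.001,-0.02,0,0.03,0.002,-0.001,-0.024,0,0.03,0.002,-0.001,-0.024,0,0.03]'

```text
clock: 4.7
tcp_pos: [0.5621, -0.2413, 0.0504]
orientation: [-0.001, -0.06, 0.998, 0.001]
wrist_force: [-0.3, 0.5, -1.3]
finger_gap: 0.0371
grip_force: 41.6
```

>>> move_arm --moves '[0,0,-0.0015,0,0.03,0,0,-0.003,0,0.03,0,0,-0.004,0,0.03,0,0,-0.004,0,0.03]'

```text
clock: 5.03
tcp_pos: [0.5631, -0.2421, 0.0481]
orientation: [0.0, -0.06, 0.998, 0.0]
wrist_force: [0.6, 0.1, -1.6]
finger_gap: 0.0368
grip_force: 41.6
```

>>> move_arm --moves '[0,0,-0.001,0,0.03,0,0,-0.002,0,0.03,0,0,-0.003,0,0.03,0,0,-0.003,0,0.03]'

```text
clock: 5.37
tcp_pos: [0.5632, -0.2421, 0.046]
orientation: [0.0, -0.06, 0.998, -0.0]
wrist_force: [-1.7, 1.1, 3.9]
finger_gap: 0.0372
grip_force: 42.1
```

>>> move_arm --moves '[0,0,0,0,0.042,0,0,0,0,0.05,0,0,0,0,0.06,0,0,0,0,0.06,0,0,0.03,0,0.06,0,0,0.07,0,0.06,0,0,0.11,0,0.06,0,0,0.11,0,0.06]'

```text
clock: 6.03
tcp_pos: [0.567, -0.2443, 0.1637]
orientation: [0.005, -0.06, 0.998, -0.004]
wrist_force: [1.5, -0.8, -0.3]
finger_gap: 0.06
grip_force: 0.0
```

>>> move_arm --moves '[-0.046,0.472,0,-0.04,0.065,-0.046,0.472,0,-0.04,0.065,-0.046,0.472,0,-0.04,0.065,-0.046,0.472,0,-0.04,0.065,-0.046,0.472,0,-0.04,0.065,-0.046,0.472,0,-0.04,0.065,-0.046,0.472,0,-0.04,0.065,-0.046,0.472,0,-0.04,0.065,-0.046,0.472,0,-0.04,0.065,-0.046,0.472,0,-0.04,0.065,-0.046,0.472,0,-0.04,0.065,-0.046,0.472,0,-0.04,0.065]'

```text
clock: 7.03
tcp_pos: [0.5161, 0.2347, 0.155]
orientation: [0.0, -0.042, 0.999, 0.001]
wrist_force: [0.1, 0.6, -0.2]
finger_gap: 0.0649
grip_force: 0.0
```

```bash
sed -i 's/^    B=.*/    B=rects(c,lambda u:.042 if u<300 else .056)\n    s=env.get_state();print(s["clock"],s["tcp_pos"],s["orientation"])/; s/crop1/crop2/' m.py; python3 m.py | grep -v bar
```

```text
px (401, 208) xy [ 0.4675 -0.167 ] LxW [66.1 30.4] yaw -82.8
px (432, 204) xy [ 0.477  -0.2444] LxW [65.6 30.6] yaw -83.4
px (464, 199) xy [ 0.4866 -0.3219] LxW [66.  30.5] yaw -82.8
px (233, 218) xy [0.4513 0.2464] LxW [126.7 101.2] yaw 10.4
px (334, 178) xy [ 0.5432 -0.0055] LxW [56.8 52. ] yaw 89.1
px (431, 169) xy [ 0.562  -0.2438] LxW [100.7  39. ] yaw 6.4
px (250, 183) xy [0.5393 0.2052] LxW [286.6 175.4] yaw 10.7
px (389, 119) xy [ 0.6893 -0.1451] LxW [50.7 39.1] yaw 7.5
px (422, 124) xy [ 0.6756 -0.2273] LxW [100.7  43.5] yaw 3.9
px (453, 114) xy [ 0.7    -0.3041] LxW [76.3 41.4] yaw 2.0
7.0833 [0.51606431 0.23548451 0.15494187] [ 2.75334888e-04 -4.30033563e-02  9.99074182e-01  1.18913818e-03]
7.0833
```

View pics/crop2.png

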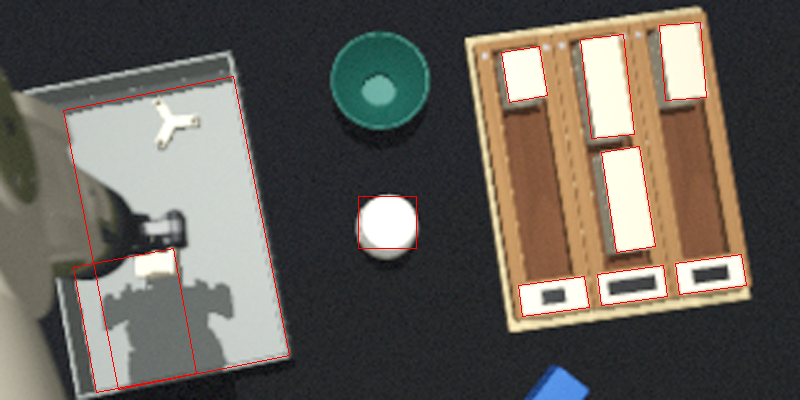

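The long post now lies flat in the middle lane at crop (627,200), clear of both ends. Now I'll go down to the short stray.

>>> move_arm --moves '[0.005,-0.0075,-0.035,0,0.065,0.005,-0.0075,-0.07,0,0.065,0.005,-0.0075,-0.095,0,0.065,0.005,-0.0075,-0.11,0,0.065,0.005,-0.0075,-0.118,0,0.065,0.005,-0.0075,-0.121,0,0.065,0.005,-0.0075,-0.121,0,0.065]'

```text
clock: 7.67
tcp_pos: [0.5221, 0.2222, 0.0339]
orientation: [-0.0, -0.04, 0.999, -0.0]
wrist_force: [0.1, -0.1, 0.0]
finger_gap: 0.0655
grip_force: 0.0
```

>>> move_arm --moves '[-0.001,0.0055,0,0,0.065,-0.001,0.0055,0,0,0.05,-0.001,0.0055,0,0,0.042,-0.001,0.0055,0,0,0.038,-0.001,0.0055,0,0,0.034,-0.001,0.0055,0,0,0.03,-0.001,0.0055,0,0,0.03,-0.001,0.0055,0,0,0.03]'

```text
clock: 8.33
tcp_pos: [0.5219, 0.2285, 0.0353]
orientation: [0.001, -0.04, 0.999, 0.001]
wrist_force: [-0.9, 1.1, 6.4]
finger_gap: 0.0366
grip_force: 41.4
```

>>> move_arm --moves '[0,0,0.01,0,0.03,0,0,0.03,0,0.03,0,0,0.065,0,0.03,0,0,0.1,0,0.03,0,0,0.13,0,0.03,0,0,0.13,0,0.03]'

```text
clock: 8.83
tcp_pos: [0.5244, 0.2288, 0.1714]
orientation: [0.005, -0.04, 0.999, 0.001]
wrist_force: [0.3, -0.1, -0.0]
finger_gap: 0.0369
grip_force: 40.6
```

>>> move_arm --moves '[0.042,-0.389,0,0.04,0.03,0.042,-0.389,0,0.04,0.03,0.042,-0.389,0,0.04,0.03,0.042,-0.389,0,0.04,0.03,0.042,-0.389,0,0.04,0.03,0.042,-0.389,0,0.04,0.03,0.042,-0.389,0,0.04,0.03,0.042,-0.389,0,0.04,0.03,0.042,-0.389,0,0.04,0.03,0.042,-0.389,0,0.04,0.03,0.042,-0.389,0,0.04,0.03,0.042,-0.389,0,0.04,0.03]'

```text
clock: 9.83
tcp_pos: [0.5624, -0.1618, 0.1636]
orientation: [-0.001, -0.059, 0.998, 0.001]
wrist_force: [-0.1, 0.5, -1.8]
finger_gap: 0.0368
grip_force: 40.8
```

Lower to about z = 0.075, correcting (+0.003, +0.001).

>>> move_arm --moves '[0.003,0.001,-0.035,0,0.03,0.003,0.001,-0.07,0,0.03,0.003,0.001,-0.09,0,0.03,0.003,0.001,-0.09,0,0.03,0.003,0.001,-0.09,0,0.03]'

```text
clock: 10.25
tcp_pos: [0.5648, -0.1579, 0.0732]
orientation: [-0.002, -0.061, 0.998, 0.001]
wrist_force: [-0.1, -0.2, -1.3]
finger_gap: 0.0372
grip_force: 40.7
```

```bash
python3 - <<'E'
from h import *
c=cam("top"); p=c[0]
s=env.get_state();print(s["clock"],s["tcp_pos"],s["wrist_force"],s["finger_gap"])
cv2.imwrite("pics/t3.png",cv2.resize(p[90:225,360:485],None,fx=4.4,fy=4.4,interpolation=cv2.INTER_CUBIC)[...,::-1])
E
```

```text
10.3 [ 0.56622616 -0.15873618  0.07486222] [-0.00132465  0.25503501 -0.82445218] 0.03702685185609408
```

View pics/t3.png

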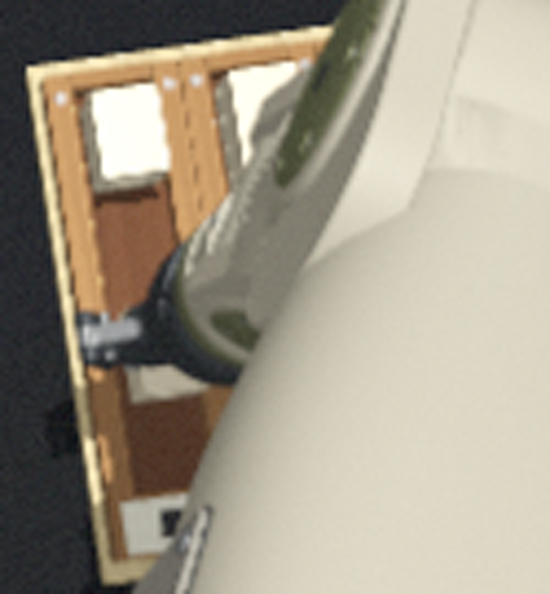

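The short post sits in the left lane's opening, with its near end at about crop (165,380). Lowering it gently.

>>> move_arm --moves '[0,-0.001,-0.012,0,0.03,0,-0.001,-0.019,0,0.03,0,-0.001,-0.022,0,0.03,0,-0.001,-0.022,0,0.03]'

```text
clock: 10.63
tcp_pos: [0.5661, -0.1608, 0.0525]
orientation: [0.0, -0.06, 0.998, 0.0]
wrist_force: [-0.0, 0.6, -0.6]
finger_gap: 0.0367
grip_force: 40.8
```

>>> move_arm --moves '[0,0,-0.001,0,0.03,0,0,-0.002,0,0.03,0,0,-0.003,0,0.03,0,0,-0.003,0,0.03]'

```text
clock: 10.97
tcp_pos: [0.5664, -0.1612, 0.0494]
orientation: [0.0, -0.06, 0.998, -0.0]
wrist_force: [-0.4, 0.6, -0.5]
finger_gap: 0.0367
grip_force: 40.9
```

>>> move_arm --moves '[0,0,-0.0007,0,0.03,0,0,-0.0014,0,0.03,0,0,-0.002,0,0.03,0,0,-0.002,0,0.03]'

```text
clock: 11.3
tcp_pos: [0.5664, -0.1613, 0.0494]
orientation: [0.001, -0.06, 0.998, -0.0]
wrist_force: [-4.7, 0.8, 12.9]
finger_gap: 0.0369
grip_force: 42.4
```

>>> move_arm --moves '[0,0,0.001,0,0.03,0,0,0.001,0,0.042,0,0,0.001,0,0.05,0,0,0.001,0,0.06,0,0,0.001,0,0.06,0,0,0.03,0,0.06,0,0,0.07,0,0.06,0,0,0.11,0,0.06,-0.03,0.04,0.13,0,0.06,-0.06,0.08,0.13,0,0.06,-0.09,0.12,0.13,0,0.06,-0.12,0.16,0.13,0,0.06]'

```text
clock: 12.3
tcp_pos: [0.4672, -0.0293, 0.1772]
orientation: [0.001, -0.06, 0.998, -0.0]
wrist_force: [0.1, 0.7, 0.4]
finger_gap: 0.0599
grip_force: 0.0
```

>>> move_arm --moves '[-0.03,0.04,0,0,0.06,-0.04,0.08,0,0,0.06,-0.04,0.12,0,0,0.06,-0.04,0.16,0,0,0.06,-0.04,0.2,0,0,0.06,-0.04,0.2,0,0,0.06]'

```text
clock: 12.8
tcp_pos: [0.4273, 0.1757, 0.177]
orientation: [0.001, -0.064, 0.998, 0.001]
wrist_force: [-0.3, -0.0, -0.0]
finger_gap: 0.0602
grip_force: 0.0
```

```bash
sed -i 's/crop2/crop3/' m.py; python3 m.py | grep -v bar
```

```text
px (401, 208) xy [ 0.4674 -0.1669] LxW [65.7 30.4] yaw -82.8
px (432, 204) xy [ 0.4771 -0.2445] LxW [65.9 30.6] yaw -83.4
px (464, 199) xy [ 0.4866 -0.3219] LxW [66.  30.5] yaw -82.8
px (334, 178) xy [ 0.5432 -0.0055] LxW [56.8 52. ] yaw 89.1
px (398, 169) xy [ 0.565  -0.1631] LxW [50.9 39. ] yaw 6.8
px (431, 169) xy [ 0.562  -0.2438] LxW [100.7  39. ] yaw 6.4
px (246, 183) xy [0.5383 0.2154] LxW [286.2 194.8] yaw 10.2
px (389, 119) xy [ 0.6893 -0.1451] LxW [50.7 39.1] yaw 7.5
px (422, 124) xy [ 0.6756 -0.2273] LxW [100.7  43.5] yaw 3.9
px (453, 114) xy [ 0.7001 -0.3041] LxW [76.1 41.4] yaw 2.0
12.85 [0.42737061 0.17344869 0.17677662] [ 2.38730616e-04 -6.34965750e-02  9.97981946e-01  4.04635878e-04]
12.85
```

View pics/crop3.png

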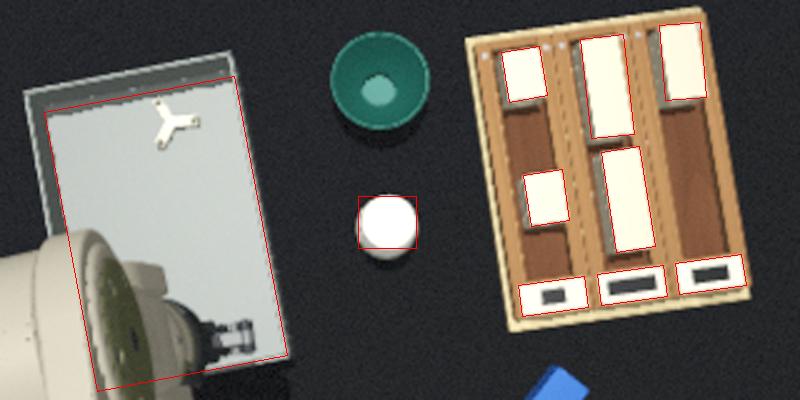

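Both posts lie flat in their lanes: the short one at crop (546,198) and the long one at (627,200). Everything else is where it was, and the gripper is clear of the rack.

```bash
python3 -c "
from workcell import env
print(env.hand_in())"
```

```text
the job is handed in; nothing more can be done
None
```

The long post now lies flat in the long lane (middle) and the short post in the short lane (left), both set down gently; nothing else moved in the final image, and the job is handed in at about 13 s (no verdict was returned).

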